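Click the film box shut

TASK

The lid of the grey film box has only been laid on, and its four blue rim sections (front, back, left and right) still stand proud. Press round the rim with the fingertips until every section has clicked shut and stays down flush. Only press: do not lift or pull the lid or the box, do not push the box along the desk or lean on it hard enough to crack it, and leave the loupe, the red film cassette and the lens cap beside it where they are.

Things in the scene. Friction and masses are not known exactly. Their poses are not given: they have to be found in the camera images.
- film_box: the light grey film box with its white-framed lid lying on it, loose on the desk, about 1 kg with the film in it. Walls 112 x 152 mm outside and 56 mm high; lid 124 x 164 mm outside; 62 mm high over all when shut. Origin at the centre of its underside; x across its short dimension towards the back side, y along its long dimension towards the left side, z up. Front is its -x side, right its -y side; it is turned at most 0.45 rad, so the front side faces the robot.
- film_lid (a joint): how far the lid has risen straight out of the box (m): 0 lying on the walls, as at the start and as it must stay. It is guided by its gasket and can only rise.
- loupe: black loupe, an upright cylinder 47 mm in diameter and 45 mm high, loose, beside the right side of the box; origin at the centre of its underside
- red_film: red film cassette standing upright, 25 x 28 x 48 mm, loose, near the left front of the box; origin at the centre of its underside
- rear_cap: black lens cap lying flat, 66 mm in diameter, 17 mm thick, loose, near the left back of the box; origin at the centre of its underside
- snap_front (a joint): blue rim section on the front side, hinged to the lid along its inner edge, 109 mm long, 25 mm from hinge to outer edge. Joint value (rad): 0 proud (outer edge 7 mm too high), 0.30 clicked shut and level. Under a fingertip near the outer edge it resists up to about 10 N some 3 mm down, then snaps home, 5 to 7 mm down in all, and stays; let go before, it springs back up. Once shut it is stiff.
- front_edge (a point): press point on the top face of the front section, at the middle of its length and 7.5 mm in from its outer edge; moves with the section: 67 mm above the desk when proud, 62 mm when shut, where it lies at x = -54.5 mm in the box's frame (52.5 when proud). The section is level when shut and 1 mm higher than the fixed lid corners, 2 mm higher than the lid frame inside it.
- snap_back (a joint): blue rim section on the back side, hinged to the lid along its inner edge, 109 mm long, 25 mm from hinge to outer edge. Joint value (rad): 0 proud (outer edge 7 mm too high), 0.30 clicked shut and level. Under a fingertip near the outer edge it resists up to about 10 N some 3 mm down, then snaps home, 5 to 7 mm down in all, and stays; let go before, it springs back up. Once shut it is stiff.
- back_edge (a point): press point on the top face of the back section, at the middle of its length and 7.5 mm in from its outer edge; moves with the section: 67 mm above the desk when proud, 62 mm when shut, where it lies at x = +54.5 mm in the box's frame (52.5 when proud). The section is level when shut and 1 mm higher than the fixed lid corners, 2 mm higher than the lid frame inside it.
- snap_left (a joint): blue rim section on the left side, hinged to the lid along its inner edge, 69 mm long, 25 mm from hinge to outer edge. Joint value (rad): 0 proud (outer edge 7 mm too high), 0.30 clicked shut and level. Under a fingertip near the outer edge it resists up to about 10 N some 3 mm down, then snaps home, 5 to 7 mm down in all, and stays; let go before, it springs back up. Once shut it is stiff.
- left_edge (a point): press point on the top face of the left section, at the middle of its length and 7.5 mm in from its outer edge; moves with the section: 67 mm above the desk when proud, 62 mm when shut, where it lies at y = +74.5 mm in the box's frame (72.5 when proud). The section is level when shut and 1 mm higher than the fixed lid corners, 2 mm higher than the lid frame inside it.
- snap_right (a joint): blue rim section on the right side, hinged to the lid along its inner edge, 69 mm long, 25 mm from hinge to outer edge. Joint value (rad): 0 proud (outer edge 7 mm too high), 0.30 clicked shut and level. Under a fingertip near the outer edge it resists up to about 10 N some 3 mm down, then snaps home, 5 to 7 mm down in all, and stays; let go before, it springs back up. Once shut it is stiff.
- right_edge (a point): press point on the top face of the right section, at the middle of its length and 7.5 mm in from its outer edge; moves with the section: 67 mm above the desk when proud, 62 mm when shut, where it lies at y = -74.5 mm in the box's frame (72.5 when proud). The section is level when shut and 1 mm higher than the fixed lid corners, 2 mm higher than the lid frame inside it.

How it is judged:
At the end, for the whole second after the job is handed in: All four rim sections are clicked shut and stay so (joint above 0.26 of 0.30 rad), the lid lies down on the box (risen less than 3 mm), and the box stands flat and still on the desk within 30 mm of where it stood (value of joint each of snap_front, snap_back, snap_left, snap_right above 0.26 rad and value of joint film_lid below 0.003 m and height (world z) of film_box below 0.004 m and angle between film_box's own z axis and vertical below 0.03 rad and distance of film_box from where it was at the start of the episode below 0.03 m and linear speed of film_box below 0.01 m/s); the robot touches nothing.
It fails at once if the box is lifted or tipped (height (world z) of film_box above 0.01 m or angle between film_box's own z axis and vertical above 0.12 rad).
It fails at once if the lid is pulled up off the box (more than 6 mm) (value of joint film_lid above 0.006 m).
It fails at once if the box is pushed more than 30 mm along the desk (distance of film_box from where it was at the start of the episode above 0.03 m).
It fails at once if the box is pressed hard enough to crack it (more than 60 N) (contact force between the fingers and film_box above 60 N).
It fails at once if the loupe, the red film cassette or the lens cap is moved by more than 25 mm or knocked over (distance of any of loupe, red_film, rear_cap from where it was at the start of the episode above 0.025 m or angle between any of loupe, red_film, rear_cap's own z axis and vertical above 0.5 rad).
It also fails if it takes over 48 s, if anything falls off the work surface, if the arm or the gripper's body presses on something with over 40 N, if the wrist force passes 120 N, or if a joint passes its speed limit or range.

ROBOT

A 6-joint arm with a two-finger parallel gripper is mounted at the origin on a cart in front of the work surface, level with it; the furniture and walls round the work are solid. World frame = base frame: x ahead of the robot, y to its left, z up, the work surface at z = 0. Lengths are in m, angles in rad, forces in N, time in s.
With the tool pointing down it reaches from about 0.35 to 0.775 m from the base axis. Payload 5.5 kg.
Tool frame: the origin (TCP) lies between the finger pads; the fingertips stand 17 mm ahead of it and the grasp point (between the pads) lies 2 mm behind it (env.finger_overhang is the distance from the TCP to the fingertips, in m); z points along the fingers, y is the line along which they close (so a half turn about z gives the same grasp; the last joint's range is limited). The gripper opens to 85 mm and grips with 20 to 120 N. Pads are 22 mm wide; open, the fingers measure 114 mm over their backs; the gripper's body (76 mm by 85 mm) begins 54 mm behind the grasp point. The pads swing forward as they close: fully open they stand 13 mm farther back than shut.
Start: joints at [-1.431, 0.313, 0.046, 1.304, 0, 1.431], TCP at [0.159, -0.553, 0.248] pointing down, gripper open.
Joint ranges: [-2.76, 2.76], [-0.86, 1.69], [-1.03, 1.26], [-2.2, 2.34], [-1.47, 1.5], [-3.14, 3.14]. Speed limits (rad/s): [2.57, 2.57, 3.14, 3.14, 3.14, 3.14].

INTERFACE

Orientations are given as a unit quaternion [w, x, y, z].
In Python, from workcell import env gives the robot as it stands. The module is installed in compiled form; this text tells all that it offers.
- The arm moves only by the shell command python3 -m pendant 'ROWS' [FORCE]. ROWS is JSON, a list of rows, each a list of 5 numbers: the gripper's target within -1 to 1 (fully open at 1, half-way at 0, shut at -1), then the shift along the tool's x, y, z in m, then the turn about the tool's z in rad. A call has 1 to 8 rows; each row shifts and turns the commanded pose from where the row before left it, along the tool's axes as they then stand; what a row does not reach is not made up. A row lasts 1/8 s, in which the tool goes at most 62.5 mm and 10.7 degrees, less where a joint would pass 70% of its speed; a pose out of reach is approached as far as the arm can. A call with a gripper value outside its range is refused whole. The fingers move at their own pace and stop on an object; FORCE is the grip in N (left out, the last holds). Time passes only in rows, so rows that do not move let the fingers close. It gives the time, the measured TCP pose, the force, the opening and the grip force at its end, in the units of the state.
- env.get_state(): the state, without advancing time (a new reading comes with each control period).
- env.read_camera(name): name is "scene" or "top" or "wrist"; returns the picture (400x640x3 uint8, red, green, blue); there is no depth.
- env.calibration(name): a dict with "K" (3x3 intrinsics, pixels), "T" (4x4, takes a point from camera to world coordinates); the wrist camera has in their place "tool_from_camera" (4x4, takes a point from camera to tool coordinates, whose origin is the TCP and whose axes are the flange's). Camera axes: x right, y down, z forward; pixel columns grow to the right and rows downward; lengths in m; the calibration is good to about 2 mm. A picture is of the moment at which its call begins: read the wrist's pose just before it. calibration takes no time and is no camera call.
- env.hand_in(): hands the job in; it is judged then, once.
Trained networks look in the newest picture that a camera, given by its name, has taken for a name from the list of things; names that differ only in an ending like _2 or _b are one class to them, and where a whole thing is asked for, a point or a joint stands for the part that bears it (a point fixed in the world has none). Each returns a list of dicts, best first, with "score" (0 to 1); they miss things now and then, are a little off and sometimes report something else, mostly with a low value. They report only what shows in the picture. A call takes as long as a camera call.
- env.recognise(camera, label): "centre" ([column, row] in pixels, amid what is visible of it).
The state is a dict: "clock": time; "joint_pos": joint angles; "qvel": joint speeds; "tau": joint torques, N m; "tcp_pos": TCP position; "orientation": TCP orientation; "wrist_force": force on the tool from outside, world axes, zero at the start; "ft_torque": the same for the moment, N m; "finger_gap": finger opening in m; "grip_force": force on a finger pad.
Only numpy, scipy, OpenCV 4.12 (cv2) and the standard library are available. Lean on these libraries where they do the work, as an engineer would, in place of code of your own. Each camera call takes 0.05 s, during which the arm holds its last target. There are 200 camera calls.

## Working session

There is one attempt and no reset: what is moved stays moved. The work goes in short steps, Python scripts to look and compute and a shell command to move; the robot and the scene stay as the last step left them, time stands still between calls to the robot, and variables do not carry over. Pictures are saved under pics/ and viewed, at most 10 in all, crops included, and the job is handed in when it is done.

```bash
mkdir -p pics; cat > h.py <<'E'
import numpy as np, cv2
from workcell import env
def ray(cam,px,z):
    c=env.calibration(cam);K=np.array(c["K"]);T=np.array(c["T"])
    d=T[:3,:3]@np.linalg.inv(K)@np.array([px[0],px[1],1.]);o=T[:3,3]
    return o+d*(z-o[2])/d[2]
def proj(cam,p):
    c=env.calibration(cam);K=np.array(c["K"]);T=np.linalg.inv(np.array(c["T"]))
    q=K@(T[:3,:3]@np.asarray(p,float)+T[:3,3]);return q[:2]/q[2]
def save(cam,name):
    im=env.read_camera(cam);cv2.imwrite("pics/"+name,im[:,:,::-1]);return im
E
python3 - <<'E'
from h import *
save("top","top1.png")
s=env.get_state();print(s["clock"],s["tcp_pos"],s["orientation"],env.finger_overhang)
for l,z in [("film_box",.06),("front_edge",.067),("back_edge",.067),("left_edge",.067),("right_edge",.067),("loupe",.045),("red_film",.048),("rear_cap",.017)]:
    r=env.recognise("top",l)[:3]
    print(l,[(np.round(d["centre"]),round(d["score"],2),np.round(ray("top",d["centre"],z),3)) for d in r])
E
```

```text
0.05 [ 0.15871268 -0.55217149  0.2474074 ] [-9.14051771e-04  9.90228036e-01  1.39454653e-01 -1.48646042e-05] 0.017
film_box []
front_edge [(array([344., 244.]), 0.71, array([ 0.435, -0.007,  0.067]))]
back_edge [(array([368., 200.]), 0.74, array([ 0.532, -0.038,  0.067]))]
left_edge [(array([326., 205.]), 0.73, array([0.504, 0.045, 0.067]))]
right_edge [(array([388., 241.]), 0.59, array([ 0.458, -0.093,  0.067]))]
loupe [(array([411., 266.]), 0.64, array([ 0.421, -0.152,  0.045])), (array([292., 211.]), 0.27, array([0.482, 0.113, 0.045]))]
red_film [(array([294., 213.]), 0.69, array([0.478, 0.109, 0.048]))]
rear_cap [(array([308., 178.]), 0.7, array([0.565, 0.098, 0.017]))]
```

View pics/top1.png

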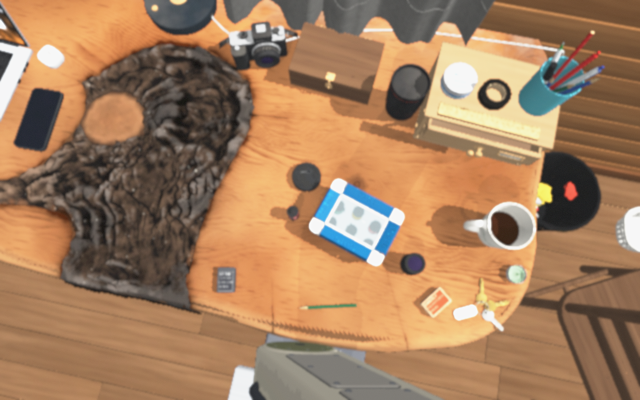

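The top picture shows the box at about (357,221), its four blue sections proud, with the loupe at (413,264), the red cassette at (294,213) and the cap at (306,177). All three are lower than the press height. Next I fit the box pose to the blue pixels.

```bash
cat > fit.py <<'E'
from h import *
from scipy.optimize import least_squares
im=cv2.imread("pics/top1.png");hsv=cv2.cvtColor(im,cv2.COLOR_BGR2HSV)
m=cv2.inRange(hsv,(95,130,70),(125,255,255));m[:140]=0;m[290:]=0;m[:,:290]=0;m[:,430:]=0
ys,xs=np.nonzero(m);print(len(xs))
P=np.array([ray("top",(x,y),.066)[:2] for x,y in zip(xs,ys)])
c0=P.mean(0);print("mean",c0, "minrect",cv2.minAreaRect(P.astype(np.float32)))
def cost(v):
    c,s=np.cos(v[2]),np.sin(v[2]);q=(P-v[:2])@np.array([[c,-s],[s,c]])
    # band centre-lines at x=+-49, y=+-69
    dx=np.abs(np.abs(q[:,0])-.049)+10*np.clip(np.abs(q[:,1])-.056,0,1);dy=np.abs(np.abs(q[:,1])-.069)+10*np.clip(np.abs(q[:,0])-.036,0,1)
    return np.minimum(dx,dy)
best=min((least_squares(cost,[*c0,a]) for a in np.linspace(-.45,.45,7)),key=lambda r:r.cost)
v=best.x;print("pose",v,"rms",np.sqrt(2*best.cost/len(P)))
c,s=np.cos(v[2]),np.sin(v[2]);R=np.array([[c,-s],[s,c]])
for n,p in dict(front=(-.0545,0),back=(.0545,0),left=(0,.0745),right=(0,-.0745)).items(): print(n,np.round(v[:2]+R@p,4))
E
python3 fit.py
```

```text
1796
mean [ 0.48334064 -0.0222452 ] minrect ((0.4853420853614807, -0.02239924669265747), (0.1626574844121933, 0.12322835624217987), 72.95256805419922)
pose [ 0.48501671 -0.02260285 -0.30099757] rms 0.006539802093422716
front [ 0.433  -0.0064]
back [ 0.5371 -0.0388]
left [0.5071 0.0485]
right [ 0.4629 -0.0938]
```

```bash
python3 -m pendant '[[-1,0.04,-0.044,0,0],[-1,0.04,-0.044,0,0],[-1,0.04,-0.044,0,0],[-1,0.04,-0.044,0,0],[-1,0.04,-0.044,0,0],[-1,0.04,-0.044,0,0],[-1,0.04,-0.044,0,0],[-1,0.04,-0.044,0,0]]' 20
python3 -m pendant '[[-1,0,0,0,0.145],[-1,0,0,0,0.145],[-1,0,0,0,0.145],[-1,0,0,0,0.145],[-1,0,0,0,0]]'
cat > go.py <<'E'
import sys
from h import *
# print tool-axis shift to reach box-frame point (mm) from present TCP
v=np.array([0.4850,-0.0226,-0.300]);b=np.array([float(a)/1000 for a in sys.argv[1:3]])
rot=lambda a:np.array([[np.cos(a),-np.sin(a)],[np.sin(a),np.cos(a)]])
s=env.get_state();w,x,y,z=s["orientation"]
psi=np.arctan2(2*(x*y+w*z),1-2*(y*y+z*z))
d=rot(-psi)@(v[:2]+rot(v[2])@b-s["tcp_pos"][:2])
print("t",round(s["clock"],2),"tcp",np.round(s["tcp_pos"],4),"yaw",round(psi,3),"shift x %.4f y %.4f"%(d[0],-d[1]),"tip z %.4f"%(s["tcp_pos"][2]-.017),"F",np.round(s["wrist_force"],1),"gap",round(s["finger_gap"],4))
E
python3 go.py -54.5 0
```

```text
clock: 1.45
tcp_pos: [0.3698, -0.1243, 0.2487]
orientation: [0.001, 0.99, 0.139, 0.001]
wrist_force: [0.7, -0.7, -0.3]
finger_gap: -0.0002
grip_force: 0.0
clock: 2.08
tcp_pos: [0.3691, -0.1259, 0.2484]
orientation: [0.0, 0.989, -0.149, 0.0]
wrist_force: [-0.6, -0.4, -0.8]
finger_gap: 0.0003
grip_force: 0.0
t 2.08 tcp [ 0.3691 -0.1259  0.2484] yaw -0.299 shift x 0.0258 y -0.1329 tip z 0.2314 F [-0.6 -0.4 -0.8] gap 0.0003
```

```bash
python3 -m pendant '[[-1,0.009,-0.044,0.01,0],[-1,0.009,-0.044,0.02,0],[-1,0.008,-0.045,0.03,0],[-1,0,0,0,0]]'
python3 go.py -54.5 0
cat > wr.py <<'E'
import sys
from h import *
s=env.get_state();im=save("wrist",sys.argv[1])
c=env.calibration("wrist");K=np.array(c["K"]);w,x,y,z=s["orientation"]
from scipy.spatial.transform import Rotation as Ro
Tw=np.eye(4);Tw[:3,:3]=Ro.from_quat([x,y,z,w]).as_matrix();Tw[:3,3]=s["tcp_pos"]
T=np.linalg.inv(Tw@np.array(c["tool_from_camera"]))
v=np.array([0.4850,-0.0226,-0.300]);cc,ss=np.cos(v[2]),np.sin(v[2])
o=im[:,:,::-1].copy()
for hx in (-1,1):
  for hy in (-1,1):
    for (bx,by,bz,col) in ((.062,.082,.061,(0,0,255)),(.037,.057,.060,(0,255,0))):
      p=np.array([v[0]+cc*hx*bx-ss*hy*by,v[1]+ss*hx*bx+cc*hy*by,bz])
      q=K@(T[:3,:3]@p+T[:3,3])
      if q[2]>0: cv2.drawMarker(o,tuple(int(i) for i in q[:2]/q[2]),col,0,14,1)
cv2.imwrite("pics/"+sys.argv[1],o)
E
python3 wr.py w1.png
```

```text
clock: 2.58
tcp_pos: [0.4256, -0.0293, 0.1865]
orientation: [-0.01, 0.991, -0.133, -0.001]
wrist_force: [-0.2, -0.2, -0.4]
finger_gap: -0.0003
grip_force: 0.0
t 2.58 tcp [ 0.4256 -0.0293  0.1865] yaw -0.267 shift x 0.0011 y -0.0239 tip z 0.1695 F [-0.2 -0.2 -0.4] gap -0.0003
```

View pics/w1.png

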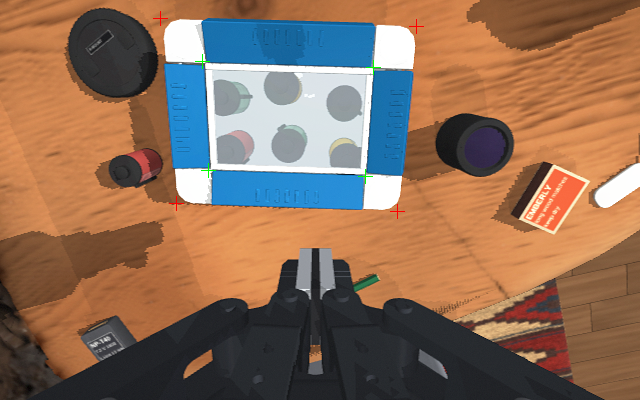

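The wrist picture shows the fitted lid corners (red and green marks) landing on the real ones within a few pixels, so the pose is good. The fingers are shut and over the front side, with the loupe at (475,145), the cassette at (135,168) and the cap at (112,52), all clear.

```bash
python3 -m pendant '[[-1,0,-0.01,0.03,0],[-1,0,-0.012,0.03,0],[-1,0,0,0.008,0],[-1,0,0,0,0]]'
python3 go.py -55 0
```

```text
clock: 3.12
tcp_pos: [0.4295, -0.0216, 0.1215]
orientation: [-0.015, 0.992, -0.128, 0.002]
wrist_force: [0.8, 0.2, 0.3]
finger_gap: -0.0001
grip_force: 0.0
t 3.12 tcp [ 0.4295 -0.0216  0.1215] yaw -0.256 shift x -0.0009 y -0.0155 tip z 0.1045 F [0.8 0.2 0.3] gap -0.0001
```

```bash
python3 -m pendant '[[-1,0,0,0,0],[-1,0,0,0,0]]'; python3 go.py -55 0; python3 -c "
from h import *
s=env.get_state();print(np.round(s['joint_pos'],3),np.round(s['qvel'],3),np.round(s['tau'],1))"
```

```text
clock: 3.38
tcp_pos: [0.4301, -0.0213, 0.1218]
orientation: [-0.015, 0.992, -0.127, 0.003]
wrist_force: [0.3, 0.2, 0.4]
finger_gap: -0.0002
grip_force: 0.0
t 3.38 tcp [ 0.4301 -0.0213  0.1218] yaw -0.256 shift x -0.0015 y -0.0150 tip z 0.1048 F [0.3 0.2 0.4] gap -0.0002
[-0.256  0.117 -0.531  0.921  0.03   3.141] [ 0.003  0.002 -0.006 -0.006 -0.001 -0.   ] [ -0.  -33.1  26.3   0.    0.1  -0. ]
```

Joint 6 is on its limit (3.141), so the tool cannot hold that yaw. I turn it back about 90 degrees, which works equally well for a closed fingertip.

```bash
python3 -m pendant '[[-1,0,0,0,-0.17],[-1,0,0,0,-0.17],[-1,0,0,0,-0.17],[-1,0,0,0,-0.17],[-1,0,0,0,-0.17],[-1,0,0,0,-0.17],[-1,0,0,0,-0.17],[-1,0,0,0,-0.17]]';  python3 -m pendant '[[-1,0,0,0,-0.17],[-1,0,0,0,0]]'; python3 go.py -55 0
```

```text
clock: 4.38
tcp_pos: [0.4297, -0.021, 0.1214]
orientation: [-0.01, 0.85, 0.527, 0.011]
wrist_force: [0.7, -0.5, 0.8]
finger_gap: 0.0
grip_force: 0.0
clock: 4.62
tcp_pos: [0.4297, -0.021, 0.1213]
orientation: [-0.009, 0.804, 0.594, 0.012]
wrist_force: [-0.4, 0.2, 0.0]
finger_gap: 0.0004
grip_force: 0.0
t 4.62 tcp [ 0.4297 -0.021   0.1213] yaw 1.273 shift x 0.0148 y -0.0017 tip z 0.1043 F [-0.4  0.2  0. ] gap 0.0004
```

```bash
python3 -m pendant '[[-1,0.015,-0.002,0.01,0],[-1,0,0,0.02,0],[-1,0,0,0,0]]'; python3 go.py -55 0; python3 -m pendant '[[-1,0,0,0.003,0],[-1,0,0,0.002,0],[-1,0,0,0.002,0]]'; python3 go.py -55 0
```

```text
clock: 5.0
tcp_pos: [0.4306, -0.0039, 0.0898]
orientation: [-0.011, 0.804, 0.595, 0.01]
wrist_force: [-0.1, -0.0, -0.2]
finger_gap: 0.0001
grip_force: 0.0
t 5.0 tcp [ 0.4306 -0.0039  0.0898] yaw 1.274 shift x -0.0018 y 0.0025 tip z 0.0728 F [-0.1 -0.  -0.2] gap 0.0001
clock: 5.38
tcp_pos: [0.4323, -0.0049, 0.0847]
orientation: [-0.009, 0.804, 0.595, 0.012]
wrist_force: [-3.7, 1.3, 8.4]
finger_gap: -0.0001
grip_force: 3.8
t 5.38 tcp [ 0.4323 -0.0049  0.0847] yaw 1.274 shift x -0.0014 y 0.0006 tip z 0.0677 F [-3.7  1.3  8.4] gap -0.0001
```

```bash
python3 -m pendant '[[-1,0,0,0.0015,0],[-1,0,0,0.0015,0],[-1,0,0,0,0]]'; python3 go.py -55 0; python3 -m pendant '[[-1,0,0,0.0015,0],[-1,0,0,0,0]]'; python3 go.py -55 0
```

```text
clock: 5.75
tcp_pos: [0.4313, -0.0046, 0.0815]
orientation: [-0.01, 0.804, 0.595, 0.011]
wrist_force: [-3.6, 0.4, 5.1]
finger_gap: -0.0001
grip_force: 2.7
t 5.75 tcp [ 0.4313 -0.0046  0.0815] yaw 1.274 shift x -0.0014 y 0.0017 tip z 0.0645 F [-3.6  0.4  5.1] gap -0.0001
clock: 6.0
tcp_pos: [0.4322, -0.0048, 0.0798]
orientation: [-0.009, 0.804, 0.595, 0.012]
wrist_force: [-0.5, 0.7, 2.3]
finger_gap: -0.0
grip_force: 0.6
t 6.0 tcp [ 0.4322 -0.0048  0.0798] yaw 1.274 shift x -0.0014 y 0.0007 tip z 0.0628 F [-0.5  0.7  2.3] gap -0.0
```

Past the snap at 62.8 mm. I press a little more to confirm it is stiff, then rise and cross to the back.

```bash
python3 -m pendant '[[-1,0,0,0.0015,0],[-1,0,0,0.001,0],[-1,0,0,0,0]]'; python3 go.py -55 0; python3 -m pendant '[[-1,0,0,-0.01,0],[-1,0,0,-0.014,0],[-1,0,0,0,0]]'; python3 go.py 55 0
```

```text
clock: 6.38
tcp_pos: [0.4325, -0.0049, 0.0784]
orientation: [-0.009, 0.804, 0.595, 0.012]
wrist_force: [-4.6, 0.6, 13.7]
finger_gap: 0.0005
grip_force: 7.1
t 6.38 tcp [ 0.4325 -0.0049  0.0784] yaw 1.274 shift x -0.0014 y 0.0004 tip z 0.0614 F [-4.6  0.6 13.7] gap 0.0005
clock: 6.75
tcp_pos: [0.4332, -0.0057, 0.1025]
orientation: [-0.008, 0.804, 0.595, 0.012]
wrist_force: [-0.3, 0.4, -1.4]
finger_gap: 0.0
grip_force: 0.0
t 6.75 tcp [ 0.4332 -0.0057  0.1025] yaw 1.274 shift x -0.0012 y 0.1095 tip z 0.0855 F [-0.3  0.4 -1.4] gap 0.0
```

```bash
python3 -m pendant '[[-1,-0.001,0.055,0,0],[-1,0,0.054,0,0],[-1,0,0,0,0],[-1,0,0,0.011,0],[-1,0,0,0,0]]'; python3 go.py 55 0
```

```text
clock: 7.38
tcp_pos: [0.5335, -0.0371, 0.0885]
orientation: [-0.011, 0.804, 0.595, 0.01]
wrist_force: [-0.1, -0.6, 1.1]
finger_gap: 0.0002
grip_force: 0.0
t 7.38 tcp [ 0.5335 -0.0371  0.0885] yaw 1.275 shift x -0.0005 y 0.0044 tip z 0.0715 F [-0.1 -0.6  1.1] gap 0.0002
```

```bash
python3 -m pendant '[[-1,0,0.004,0,0],[-1,0,0,0.002,0],[-1,0,0,0.002,0],[-1,0,0,0.002,0],[-1,0,0,0,0]]'; python3 go.py 55 0; python3 -m pendant '[[-1,0,0,0.0015,0],[-1,0,0,0.0015,0],[-1,0,0,0,0]]'; python3 go.py 55 0
```

```text
clock: 8.0
tcp_pos: [0.5404, -0.039, 0.0846]
orientation: [-0.009, 0.804, 0.595, 0.012]
wrist_force: [-0.1, -0.4, 4.7]
finger_gap: -0.0001
grip_force: 1.8
t 8.0 tcp [ 0.5404 -0.039   0.0846] yaw 1.275 shift x -0.0007 y -0.0028 tip z 0.0676 F [-0.1 -0.4  4.7] gap -0.0001
clock: 8.38
tcp_pos: [0.5412, -0.0392, 0.0819]
orientation: [-0.008, 0.804, 0.595, 0.012]
wrist_force: [1.4, -1.0, 4.3]
finger_gap: 0.0001
grip_force: 2.5
t 8.38 tcp [ 0.5412 -0.0392  0.0819] yaw 1.275 shift x -0.0007 y -0.0036 tip z 0.0649 F [ 1.4 -1.   4.3] gap 0.0001
```

```bash
python3 -m pendant '[[-1,0,0,0.0015,0],[-1,0,0,0.0015,0],[-1,0,0,0.001,0],[-1,0,0,0,0]]'; python3 go.py 55 0
```

```text
clock: 8.88
tcp_pos: [0.5408, -0.0389, 0.0785]
orientation: [-0.008, 0.804, 0.595, 0.012]
wrist_force: [-0.4, -0.8, 12.1]
finger_gap: 0.0001
grip_force: 6.0
t 8.88 tcp [ 0.5408 -0.0389  0.0785] yaw 1.274 shift x -0.0009 y -0.0032 tip z 0.0615 F [-0.4 -0.8 12.1] gap 0.0001
```

Shut and stiff at 61.5 mm. Next the left.

```bash
python3 -m pendant '[[-1,0,0,-0.01,0],[-1,0,0,-0.014,0],[-1,0,0,0,0]]'; python3 go.py 0 75; python3 -m pendant '[[-1,0.037,-0.029,0,0],[-1,0.037,-0.029,0,0],[-1,0,0,0,0],[-1,0,0,0.008,0],[-1,0,0,0,0]]'; python3 go.py 0 75
```

```text
clock: 9.25
tcp_pos: [0.5403, -0.0394, 0.102]
orientation: [-0.009, 0.804, 0.595, 0.012]
wrist_force: [-0.1, -0.9, -0.1]
finger_gap: -0.0005
grip_force: 0.0
t 9.25 tcp [ 0.5403 -0.0394  0.102 ] yaw 1.275 shift x 0.0750 y -0.0575 tip z 0.0850 F [-0.1 -0.9 -0.1] gap -0.0005
clock: 9.88
tcp_pos: [0.5058, 0.0478, 0.0943]
orientation: [-0.01, 0.804, 0.594, 0.011]
wrist_force: [-0.3, -0.6, 0.2]
finger_gap: -0.0
grip_force: 0.0
t 9.88 tcp [0.5058 0.0478 0.0943] yaw 1.273 shift x 0.0016 y 0.0010 tip z 0.0773 F [-0.3 -0.6  0.2] gap -0.0
```

```bash
python3 -m pendant '[[-1,0.001,0.001,0.006,0],[-1,0,0,0.002,0],[-1,0,0,0.002,0],[-1,0,0,0,0]]'; python3 go.py 0 75; python3 -m pendant '[[-1,0,0,0.0015,0],[-1,0,0,0.0015,0],[-1,0,0,0.0015,0],[-1,0,0,0,0]]'; python3 go.py 0 75
```

```text
clock: 10.38
tcp_pos: [0.5074, 0.0494, 0.0854]
orientation: [-0.009, 0.804, 0.595, 0.012]
wrist_force: [0.3, -1.1, 0.8]
finger_gap: -0.0003
grip_force: 0.2
t 10.38 tcp [0.5074 0.0494 0.0854] yaw 1.274 shift x -0.0004 y -0.0001 tip z 0.0684 F [ 0.3 -1.1  0.8] gap -0.0003
clock: 10.88
tcp_pos: [0.5078, 0.0504, 0.0816]
orientation: [-0.01, 0.803, 0.595, 0.013]
wrist_force: [-1.0, 3.3, 4.0]
finger_gap: 0.0001
grip_force: 2.3
t 10.88 tcp [0.5078 0.0504 0.0816] yaw 1.275 shift x -0.0015 y -0.0002 tip z 0.0646 F [-1.   3.3  4. ] gap 0.0001
```

```bash
python3 -m pendant '[[-1,0,0,0.0015,0],[-1,0,0,0.0015,0],[-1,0,0,0.001,0],[-1,0,0,0,0]]'; python3 go.py 0 75;  python3 -m pendant '[[-1,0,0,-0.01,0],[-1,0,0,-0.014,0],[-1,0,0,0,0]]'; python3 go.py 0 -75
```

```text
clock: 11.38
tcp_pos: [0.508, 0.0501, 0.0785]
orientation: [-0.009, 0.804, 0.595, 0.013]
wrist_force: [-3.5, 2.3, 14.2]
finger_gap: -0.0
grip_force: 7.3
t 11.38 tcp [0.508  0.0501 0.0785] yaw 1.275 shift x -0.0012 y -0.0005 tip z 0.0615 F [-3.5  2.3 14.2] gap -0.0
clock: 11.75
tcp_pos: [0.508, 0.0488, 0.102]
orientation: [-0.009, 0.804, 0.595, 0.012]
wrist_force: [-0.5, 0.1, 1.2]
finger_gap: 0.0001
grip_force: 0.0
t 11.75 tcp [0.508  0.0488 0.102 ] yaw 1.274 shift x -0.1500 y -0.0015 tip z 0.0850 F [-0.5  0.1  1.2] gap 0.0001
```

Left is shut too. Now the right.

```bash
python3 -m pendant '[[-1,-0.05,0,0,0],[-1,-0.05,0,0,0],[-1,-0.05,0,0,0],[-1,0,0,0,0],[-1,0,0,0.008,0],[-1,0,0,0,0]]'; python3 go.py 0 -75
```

```text
clock: 12.5
tcp_pos: [0.4629, -0.0928, 0.0874]
orientation: [-0.01, 0.803, 0.596, 0.011]
wrist_force: [-0.6, -0.3, 0.2]
finger_gap: -0.0001
grip_force: 0.0
t 12.5 tcp [ 0.4629 -0.0928  0.0874] yaw 1.276 shift x -0.0014 y 0.0004 tip z 0.0704 F [-0.6 -0.3  0.2] gap -0.0001
```

```bash
python3 -m pendant '[[-1,-0.0015,0,0.0015,0],[-1,0,0,0.0015,0],[-1,0,0,0.0015,0],[-1,0,0,0,0]]'; python3 go.py 0 -75; python3 -m pendant '[[-1,0,0,0.0015,0],[-1,0,0,0.0015,0],[-1,0,0,0,0]]'; python3 go.py 0 -75
```

```text
clock: 13.0
tcp_pos: [0.4631, -0.0953, 0.0843]
orientation: [-0.009, 0.804, 0.595, 0.011]
wrist_force: [-1.4, -0.6, 4.0]
finger_gap: -0.0003
grip_force: 2.3
t 13.0 tcp [ 0.4631 -0.0953  0.0843] yaw 1.275 shift x 0.0009 y -0.0006 tip z 0.0673 F [-1.4 -0.6  4. ] gap -0.0003
clock: 13.38
tcp_pos: [0.4632, -0.0957, 0.0812]
orientation: [-0.009, 0.804, 0.595, 0.011]
wrist_force: [-2.0, -2.3, 4.6]
finger_gap: 0.0002
grip_force: 1.9
t 13.38 tcp [ 0.4632 -0.0957  0.0812] yaw 1.274 shift x 0.0013 y -0.0008 tip z 0.0642 F [-2.  -2.3  4.6] gap 0.0002
```

```bash
python3 -m pendant '[[-1,0,0,0.0015,0],[-1,0,0,0.0015,0],[-1,0,0,0.001,0],[-1,0,0,0,0]]'; python3 go.py 0 -75;  python3 -m pendant '[[-1,0,0,-0.02,0],[-1,0,0,-0.05,0],[-1,0.03,-0.04,-0.03,0],[-1,0.03,-0.03,0,0],[-1,0,0,0,0],[-1,0,0,0,0]]'; python3 go.py 0 0
sed -i 's/\.061,(0,0,255)/.061,(0,0,255)/' wr.py; python3 - <<'E'
from h import *
im=save("wrist","w2.png");t=save("scene","scene.png");print([r for l in ("film_box","front_edge") for r in env.recognise("scene",l)[:1]])
E
```

```text
clock: 13.88
tcp_pos: [0.4635, -0.0953, 0.0782]
orientation: [-0.009, 0.804, 0.595, 0.012]
wrist_force: [-5.5, -0.1, 15.4]
finger_gap: 0.0
grip_force: 7.8
t 13.88 tcp [ 0.4635 -0.0953  0.0782] yaw 1.275 shift x 0.0008 y -0.0010 tip z 0.0612 F [-5.5 -0.1 15.4] gap 0.0
clock: 14.62
tcp_pos: [0.4133, -0.0202, 0.1785]
orientation: [-0.009, 0.803, 0.595, 0.012]
wrist_force: [0.8, 0.5, -0.1]
finger_gap: -0.0
grip_force: 0.0
t 14.62 tcp [ 0.4133 -0.0202  0.1785] yaw 1.275 shift x 0.0186 y 0.0693 tip z 0.1615 F [ 0.8  0.5 -0.1] gap -0.0
[{'centre': [342.7, 203.0], 'score': 0.69}, {'centre': [361.0, 209.0], 'score': 0.58}]
```

View pics/w2.png

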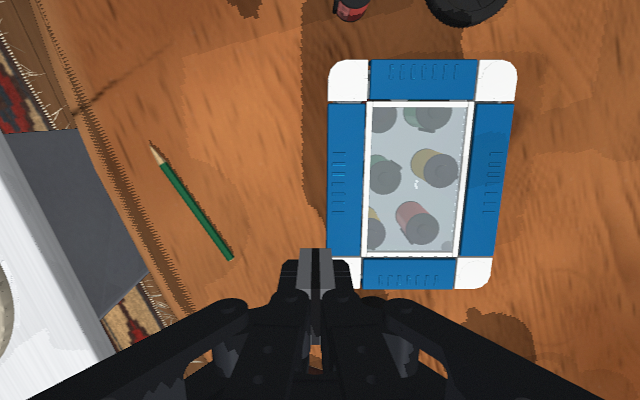

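View pics/scene.png

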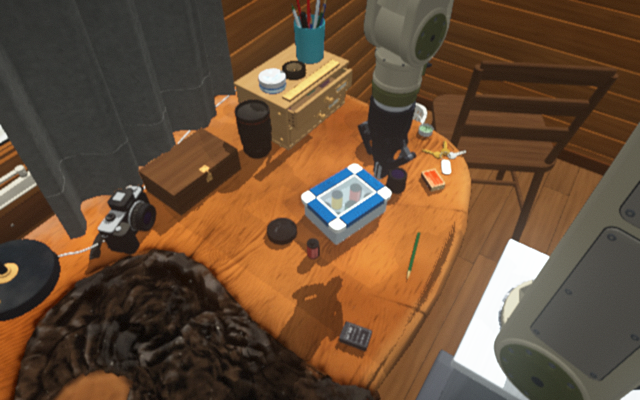

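The wrist picture shows all four blue sections level with the white corners, with outer edges in line at x≈328 and 515 and y≈60 and 290. The scene picture shows the box in place at (345,203), the loupe, cassette and cap still standing, and the tool clear above.

```bash
python3 -c "
from workcell import env
print(env.hand_in())"
```

```text
the job is handed in; nothing more can be done
None
```

I pressed all four rim sections shut and handed the job in at about 15 s: each felt stiff at about 61.5 mm with at most about 16 N, and the box and its neighbours looked undisturbed in the last pictures; the hand-in returned no verdict.

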